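# Slide the bookend to the marked notch

### The arm

A 7-joint arm with a two-finger parallel gripper is mounted at the origin on the work surface. World frame = base frame: x ahead of the robot, y to its left, z up, the work surface at z = 0. Lengths are in m, angles in rad, forces in N, time in s.
With the tool pointing down it reaches from about 0.425 to 0.875 m from the base axis. Payload 4.7 kg.
Tool frame: the origin (TCP) lies midway between the tips of the shut fingers; the grasp point (between the pads) lies 19 mm behind it; z points along the fingers, x is the direction in which the jaws open and shut, and the axes are right-handed (so a half turn about z gives the same grasp; the last joint's range is limited). The gripper opens to 85 mm and grips with 20 to 120 N. Pads are 22 mm wide; open, the fingers measure 114 mm over their backs; the gripper's body (76 mm by 85 mm) begins 54 mm behind the grasp point. The pads swing forward as they close: fully open they stand 13 mm farther back than shut.
Start: joints at [1.312, 0.321, -0.07, 1.45, 0.023, 1.371, -0.057], TCP at [0.175, -0.626, 0.231] pointing down, gripper open.
Joint ranges: [-2.86, 2.86], [-0.3, 2.09], [-1.38, 1.24], [0.06, 2.45], [-1.56, 4.7], [0.09, 2.05], [-2.69, 2.69]. Speed limits (rad/s): [2.57, 2.57, 3.14, 3.14, 3.14, 3.14, 3.14].

### API

Orientations are given as a 3x3 rotation matrix whose columns are the frame's x, y, z axes.
In Python, from workcell import robot gives the robot as it stands.
- The arm moves only by the shell command python3 -m inch 'ROWS' [FORCE]. ROWS is JSON, a list that holds one entry, the list of rows, each a list of 7 numbers: the opening, from 0 (shut) to 1 (fully open), then the shift along the tool's x, y, z in mm, then the turn, a rotation vector about the tool's x, y, z in rad. In form: [[[jaw, x, y, z, ax, ay, az], ...]]. A call has 1 to 12 rows; each row is the pose to reach, as a shift and turn from the pose measured when the call began, along the tool's axes at that moment; what a row does not reach only later rows make up. A row lasts 1/8 s, in which the tool goes at most 62.5 mm and 10.7 degrees, less where a joint would pass 70% of its speed; a pose out of reach is approached as far as the arm can. A call with a gripper value outside its range is refused whole. The fingers move at their own pace and stop on an object; FORCE is the grip in N (left out, the last holds). Time passes only in rows, so rows that repeat a pose let the fingers close. It gives the time, the measured TCP pose, the force and the opening at its end, in the units of the state.
- robot.sense(): the state, without advancing time (a new reading comes with each control period).
- robot.camera(name): name is "scene" or "top" or "wrist"; returns a dict with "color" (420x560x3 uint8, red, green, blue), "depth" (420x560 float32, m along the optical axis (not along the pixel's ray), 0 where there is no reading), "camera_matrix" (3x3 intrinsics, pixels), "D" ([k1, k2, p1, p2, k3] as OpenCV has them; the pictures are not rectified), "T" (4x4, takes a point from camera to world coordinates); the wrist camera has in their place "tool_from_camera" (4x4, takes a point from camera to tool coordinates, whose origin is the TCP and whose axes are the tool frame's). Camera axes: x right, y down, z forward; pixel columns grow to the right and rows downward; lengths in m; the calibration is good to about 2 mm. A picture is of the moment at which its call begins: read the wrist's pose just before it.
- robot.finish_job(): hands the job in, once; it reports no verdict.
The state is a dict: "clock": time; "joint_pos": joint angles; "joint_velocities": joint speeds; "effort": joint torques, N m; "eef_pos": TCP position; "tool_rot": TCP orientation; "force": force on the tool from outside, world axes, zero at the start; "torque": the same for the moment, N m; "finger_gap": finger opening in m.
Only numpy, scipy, OpenCV 4.12 (cv2) and the standard library are available. Lean on these libraries where they do the work, as an engineer would, in place of code of your own. Each camera call takes 0.05 s, during which the arm holds its last target. There are 200 camera calls.

### The job

Push the blue bookend along its rail with the fingers until its spring pin clicks into the notch beside the yellow price tag, and leave it there. Do not grip the bookend or its red pin knob, do not pull the pin up, and leave the binders, the glue jar and the pencil box where they stand.

Things in the scene. Friction and masses are not known exactly. Their poses are not given: they have to be found in the camera images.
- board: White board fixed on the counter, 220 mm across (x -100 to +120) and 540 mm long (y -220 to +320), 18 mm thick; origin on its underside below the rail. The aluminium rail, 24 mm wide, runs along its y at x = 0, its top 30 mm above the counter, with a black stop at each end. Three notches 13 mm long cross the rail at y = -40, +20 and +80 mm, each with a tag beside it.
- bookend: Blue bookend, 0.2 to 0.45 kg, sliding on the rail. Origin on the rail's top on its pin's axis; axes parallel to the board's. It starts before all three notches (origin at board y -130 to -70) and can go to y = +130 mm. Upright plate 100 mm across, 6 mm thick, at y -33 to -27 mm of its frame, top 85 mm above the origin. A foot with the pin and a red pointer to the tags reaches to y = +33 mm.
- push_face (a point): Point on the -y face of the bookend's plate, on the rail's centre line, 102 mm above the counter, 13 mm below the plate's top: push here with the fingertips, towards +y; this side is free. It slides at about 0.5 to 2.5 N. Over a notch the pin drops and the push dips to nothing; within 3 mm of a notch's middle the bookend centres itself. Pushing it on out of a notch takes roughly 10 to 16 N.
- pin (a joint): Height of the spring pin (m): 0 to -0.0006 while it rides on the rail, about -0.003 when it has dropped home into a notch, positive if pulled up.
- pin_knob (a point): Centre of the red knob, 18 mm wide and 12 mm high, at the top of the spring pin, 40 mm above the rail while it rides there (its top 76 mm above the counter).
- tag_yellow: Yellow price tag lying on the board, 34 mm by 36 mm, 2 mm thick; origin under its centre, axes parallel to the board's, at x = +92 mm of the board. It lies beside one of the three notches, which has the same y on the board: the one wanted. A white and a green tag lie beside the other two.
- binder_pink: Small pink ring binder standing on the board's far +y end, 120 x 36 x 150 mm high, loose; origin under its centre.
- binder_teal: Small teal ring binder standing beyond the pink one, 120 x 36 x 150 mm high, loose; origin under its centre.
- glue_jar: White glue jar with green cap, 56 mm wide, 80 mm high, loose on the robot's side of the board; origin under its centre.
- pencil_box: Orange pencil box, 55 x 170 mm, 35 mm high with pencils on its top, loose beyond the board; origin under its centre.

How it is judged:
By the outcome, as a careful person would: the job done as asked, in the order asked, and still so for the second after the job is handed in, with the robot touching nothing.
It also fails if it takes over 45 s, if anything falls off the work surface, if the arm or the gripper's body presses on something with over 40 N, if the wrist force passes 120 N, or if a joint passes its speed limit or range.

## Working session

There is one attempt and no reset: what is moved stays moved. The work goes in short steps, Python scripts to look and compute and a shell command to move; the robot and the scene stay as the last step left them, time stands still between calls to the robot, and variables do not carry over. Pictures are saved under pics/ and viewed, about 8 in all and at most 12, crops included, and the job is handed in when it is done.

```bash
mkdir -p pics; cat > h.py <<'E'
import numpy as np, cv2
from workcell import robot
def shot(name,fn):
    s=robot.sense(); c=robot.camera(name)
    cv2.imwrite(f'pics/{fn}.png',c['color'][:,:,::-1]); np.savez(f'pics/{fn}.npz',**c,eef=s['eef_pos'],R=s['tool_rot'])
def load(fn):
    c=dict(np.load(f'pics/{fn}.npz'))
    if 'T' not in c:
        W=np.eye(4);W[:3,:3]=c['R'];W[:3,3]=c['eef'];c['T']=W@c['tool_from_camera']
    return c
def pt(c,u,v,z=None):
    """world point from depth, or by intersecting plane z"""
    x,y=cv2.undistortPoints(np.array([[[u,v]]],float),c['camera_matrix'],c['D'])[0,0]
    r=np.array([x,y,1.]);T=c['T']
    if z is None: d=float(np.median(c['depth'][int(v)-1:int(v)+2,int(u)-1:int(u)+2]))
    else: d=(z-T[2,3])/(T[:3,:3]@r)[2]
    return T[:3,:3]@(r*d)+T[:3,3]
E
python3 - <<'E'
from h import *
np.set_printoptions(precision=4,suppress=True)
s=robot.sense()
for k in s: print(k,np.array(s[k]))
shot('top','top0');shot('scene','scene0')
E
```

```text
clock 0.0
joint_pos [ 1.3121  0.3218 -0.0701  1.4517  0.0226  1.3708 -0.0569]
joint_velocities [ 0.001  -0.0009  0.     -0.0014  0.0002  0.0002 -0.0009]
effort [ -0.0002 -49.3579  -0.382  -31.4333   0.013    0.0115  -0.    ]
eef_pos [ 0.1749 -0.6254  0.2302]
tool_rot [[ 0.2695 -0.963  -0.0006]
 [-0.963  -0.2695  0.0018]
 [-0.0019  0.0001 -1.    ]]
force [-0.3195  0.2815 -0.3322]
torque [ 0.0252 -0.0141  0.0339]
finger_gap 0.08561730747711727
```

View pics/top0.png

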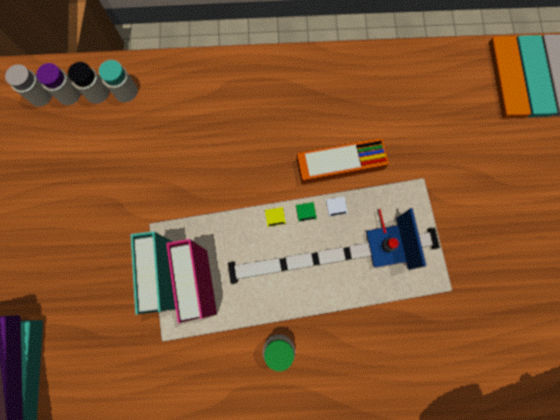

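View pics/scene0.png

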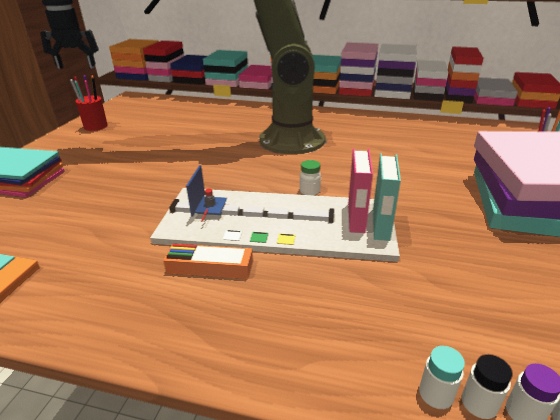

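The top view shows the yellow tag at (275,216), beside the leftmost notch (283,264), with green and white beside the other two. The bookend is at about (390,245), so pushing runs right to left and must pass two notches.

```bash
python3 - <<'E'
from h import *
np.set_printoptions(precision=4,suppress=True)
c=load('top0')
P=lambda u,v,z=None: pt(c,u,v,z)
for n,a in dict(notY=(283,264,.03),notG=(315,258.5,.03),notW=(348,253,.03),tagY=(275,216,.02),tagG=(306,211,.02),tagW=(337,206,.02),c1=(150,223,.018),c2=(425,179,.018),c3=(451,290,.018),c4=(163,340,.018),pl1=(399,211,.115),pl2=(412,269,.115),knob=(392,243.5,.076)).items(): print(n,P(*a),P(*a[:2]))
# enlarged crop
im=cv2.imread('pics/top0.png')[170:300,220:460]
cv2.imwrite('pics/crop0.png',cv2.resize(im,None,fx=3.3,fy=3.3,interpolation=cv2.INTER_CUBIC))
E
```

```text
notY [0.4694 0.1067 0.03  ] [0.4702 0.1065 0.0203]
notG [0.4768 0.0472 0.03  ] [0.4777 0.0463 0.0202]
notW [ 0.4841 -0.0144  0.03  ] [ 0.485  -0.0159  0.0218]
tagY [0.5622 0.1173 0.02  ] [0.5621 0.1173 0.0206]
tagG [0.5693 0.0576 0.02  ] [0.5692 0.0576 0.0203]
tagW [ 0.5763 -0.0025  0.02  ] [ 0.5764 -0.0026  0.0196]
c1 [0.56   0.3566 0.018 ] [0.5636 0.3622 0.    ]
c2 [ 0.623 -0.179  0.018] [ 0.628  -0.186   0.0006]
c3 [ 0.408  -0.2018  0.018 ] [ 0.408  -0.2086  0.0021]
c4 [0.3435 0.3296 0.018 ] [0.3434 0.33   0.0167]
pl1 [ 0.5416 -0.0898  0.115 ] [ 0.5613 -0.1209  0.019 ]
pl2 [ 0.4445 -0.1007  0.115 ] [ 0.4478 -0.121   0.0554]
knob [ 0.4923 -0.084   0.076 ] [ 0.4923 -0.084   0.0762]
```

View pics/crop0.png

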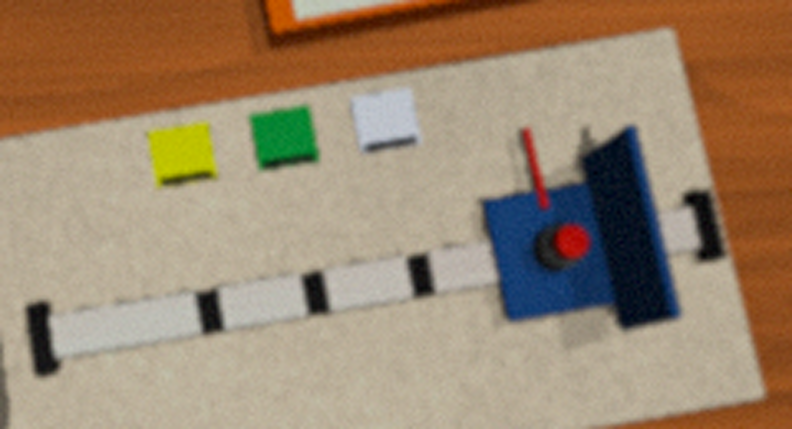

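```bash
python3 -m inch '[[[0,-31,-37,0,0,0,-0.118],[0,-62,-74,0,0,0,-0.236],[0,-93,-111,0,0,0,-0.354],[0,-124,-148,0,0,0,-0.472],[0,-155,-185,0,0,0,-0.59],[0,-186,-222,0,0,0,-0.708],[0,-217,-259,0,0,0,-0.826],[0,-248,-296,0,0,0,-0.944],[0,-279,-333,0,0,0,-1.062],[0,-310,-370,0,0,0,-1.18],[0,-341,-407,0,0,0,-1.298],[0,-369,-441,0,0,0,-1.417]]]' 40
cat > st.py <<'E'
from h import *
np.set_printoptions(precision=4,suppress=True)
c=load('top0')
W=pt(c,348,253,.03);Y=pt(c,283,264,.03);d=(Y-W);d/=np.linalg.norm(d);e=np.array([d[1],-d[0],0])
def st():
    s=robot.sense();p=np.array(s['eef_pos']);R=np.array(s['tool_rot']);f=np.array(s['force'])
    print('t',s['clock'],'board x,y mm',1000*((p-Y)@e),80+1000*((p-Y)@d),'z',p[2]*1000,'yaw err',np.arctan2(R[1,0],R[0,0])-np.arctan2(e[1],e[0]),'tilt',R[:2,2],'F along d',f@d,f@e,f[2],'gap',s['finger_gap'],'q',np.array(s['joint_pos']))
E
python3 - <<'E'
from st import *
print(Y,d);st()
K=pt(c,392.5,243.5,.076)
for q in [(411.5,208.5),(425.5,265)]:
    p=pt(c,*q,.115);print('plate top',(p-Y)@e*1000,80+(p-Y)@d*1000)
print('knob',(K-Y)@e*1000,80+(K-Y)@d*1000)
E
```

```text
clock: 1.6
eef_pos: [0.5007, -0.1497, 0.2307]
tool_rot: [[0.992, 0.123, -0.001], [0.123, -0.992, 0.002], [-0.001, -0.002, -1.0]]
force: [1.3, -0.1, 0.5]
finger_gap: -0.0003
[0.4694 0.1067 0.03  ] [-0.1206  0.9927  0.    ]
t 1.6 board x,y mm 0.1907083517097349 -178.26847662838543 z 230.70000711684477 yaw err 0.002584821996162334 tilt [-0.0008  0.0016] F along d -0.2300530696963999 1.2809815977392776 0.5414547667716046 gap -0.0002588004434720213 q [ 0.8138  0.0845 -0.6009  1.7464  0.0477  1.3269  0.3264]
plate top 48.621146039919815 -145.46266442802425
plate top -47.155288363018556 -146.13532709429367
knob -0.38255482470975094 -112.95053351290204
```

```bash
python3 -m inch '[[[0,0,0,35,0,0,0],[0,0,0,70,0,0,0],[0,0,0,105,0,0,0],[0,0,0,133,0,0,0],[0,0,0,133,0,0,0],[0,0,-5,133,0,0,0],[0,0,-10,133,0,0,0]]]'; python3 -c "
from st import *
st();shot('wrist','w1')"
```

```text
clock: 2.48
eef_pos: [0.5004, -0.1393, 0.0992]
tool_rot: [[0.992, 0.123, 0.002], [0.123, -0.992, 0.001], [0.002, -0.001, -1.0]]
force: [0.6, 0.1, 0.2]
finger_gap: -0.0002
t 2.475 board x,y mm 1.0865160712832218 -167.96706994196418 z 99.20148363198075 yaw err 0.0026304659279244025 tilt [0.0015 0.0007] F along d 0.03716712935454298 0.6241809176360085 0.20105808461399008 gap -0.00023568121178383267 q [ 0.7754  0.2001 -0.6047  1.9127  0.1284  1.0657  0.2414]
```

View pics/w1.png

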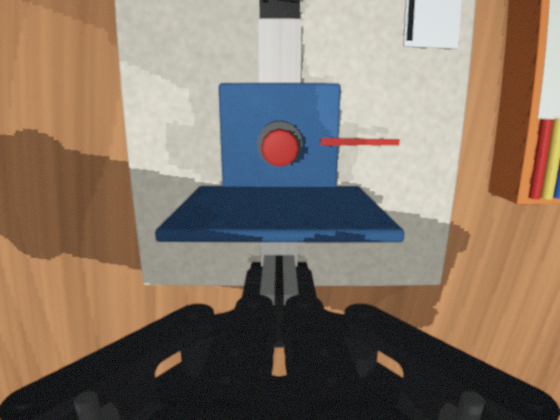

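The wrist view shows the shut fingers (280,265) centred just behind the plate (edge at row 240), with the pointer at row 142. I'll push now, stopping short of the white notch.

```bash
python3 -m inch '[[[0,0,-6,2,0,0,0],[0,0,-11,2,0,0,0],[0,0,-16,2,0,0,0],[0,0,-22,2,0,0,0],[0,0,-28,2,0,0,0],[0,0,-34,2,0,0,0],[0,0,-40,2,0,0,0],[0,0,-46,2,0,0,0],[0,0,-52,2,0,0,0],[0,0,-58,2,0,0,0],[0,0,-63,2,0,0,0],[0,0,-67,2,0,0,0]]]'; python3 -c "
from st import *
st()"
```

```text
clock: 4.03
eef_pos: [0.4928, -0.074, 0.0977]
tool_rot: [[0.992, 0.123, 0.004], [0.123, -0.992, -0.002], [0.003, 0.002, -1.0]]
force: [1.7, -5.6, -1.6]
finger_gap: 0.0004
t 4.025 board x,y mm 1.4063425956897386 -102.22198631920938 z 97.66294345990448 yaw err 0.0023438585679302626 tilt [ 0.0036 -0.002 ] F along d -5.745356471177869 1.0373434778419244 -1.6209602347933179 gap 0.0003877911770923719 q [ 0.7083  0.1578 -0.6538  1.9631  0.1124  1.0518  0.1282]
```

```bash
python3 -m inch '[[[0,0,-3,0,0,0,0],[0,0,-6,0,0,0,0],[0,0,-6,0,0,0,0]]]'; python3 -c "
from st import *
st();shot('wrist','w2')
a=load('w2')
im=a['color'].astype(int);m=(im[...,0]>140)&(im[...,1]<60)&(im[...,2]<70)
m[:, 310:]=0;m[:,:250]=0
v,u=np.nonzero(m);print(u.mean(),v.mean(),len(u));p=pt(a,u.mean(),v.mean());print(p,80+1e3*(p-Y)@d)"
```

```text
clock: 4.4
eef_pos: [0.4922, -0.0689, 0.0977]
tool_rot: [[0.992, 0.122, 0.004], [0.122, -0.992, -0.003], [0.004, 0.004, -1.0]]
force: [1.2, -3.8, -1.6]
finger_gap: 0.0
t 4.4 board x,y mm 1.4078885941137484 -97.09222546623351 z 97.68574253888734 yaw err 0.0017798733758261354 tilt [ 0.0041 -0.0032] F along d -3.9614521751186094 0.7498954442210384 -1.5841506325132566 gap 4.426699885524016e-05 q [ 0.7024  0.1546 -0.658   1.9666  0.1122  1.0508  0.1173]
283.644128113879 172.09608540925268 281
[ 0.4896 -0.0262  0.0745] -54.379556305799724
```

View pics/w2.png

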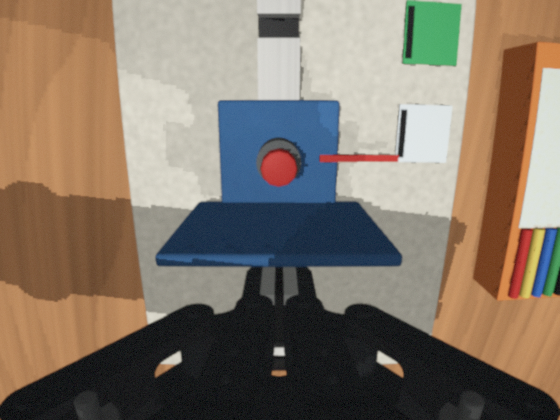

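The pointer (row 158) is about 14 mm short of the white tag's centre (row 134), which matches my tool offset. Next I'll push through the white notch and stop well before the green one.

```bash
python3 -m inch '[[[0,0,-5,0,0,0,0],[0,0,-10,0,0,0,0],[0,0,-14,0,0,0,0],[0,0,-18,0,0,0,0],[0,0,-21,0,0,0,0],[0,0,-24,0,0,0,0],[0,0,-28,0,0,0,0],[0,0,-32,0,0,0,0],[0,0,-36,0,0,0,0],[0,0,-40,0,0,0,0],[0,0,-44,0,0,0,0],[0,0,-46,0,0,0,0]]]'; cat > k.py <<'E'
import sys
from st import *
st();n=sys.argv[1];shot('wrist',n)
a=load(n)
im=a['color'].astype(int);m=((im[...,0]>140)&(im[...,1]<60)&(im[...,2]<70)).astype(np.uint8)
m[:, 310:]=0;m[:,:250]=0
k,l,s,ce=cv2.connectedComponentsWithStats(m);i=1+s[1:,4].argmax();u,v=ce[i];p=pt(a,u,v,.076);print('knob px',u,v,s[i],'bookend y',80+1e3*(p-Y)@d)
E
python3 k.py w3
```

```text
clock: 5.95
eef_pos: [0.4866, -0.0242, 0.0977]
tool_rot: [[0.993, 0.122, 0.004], [0.122, -0.993, -0.005], [0.004, 0.005, -1.0]]
force: [0.7, -4.4, -0.1]
finger_gap: 0.0
t 5.95 board x,y mm 1.3188743851030902 -52.04499999461615 z 97.74401744134565 yaw err 0.0015319257358942379 tilt [ 0.0044 -0.0049] F along d -4.417192560539932 0.1836875697659519 -0.1131838237796895 gap 3.516125019968743e-05 q [ 0.6517  0.1355 -0.6946  1.9874  0.1058  1.048   0.0314]
knob px 283.3794117647059 172.41176470588235 [263 151  33  35 340] bookend y -9.233929075155729
```

```bash
python3 -m inch '[[[0,0,-6,0,0,0,0],[0,0,-12,0,0,0,0],[0,0,-18,0,0,0,0],[0,0,-23,0,0,0,0],[0,0,-27,0,0,0,0],[0,0,-31,0,0,0,0],[0,0,-35,0,0,0,0],[0,0,-39,0,0,0,0],[0,0,-43,0,0,0,0],[0,0,-47,0,0,0,0],[0,0,-51,0,0,0,0],[0,0,-54,0,0,0,0]]]';python3 k.py w4
```

```text
clock: 7.5
eef_pos: [0.4801, 0.0284, 0.0977]
tool_rot: [[0.993, 0.122, 0.005], [0.122, -0.993, -0.007], [0.004, 0.007, -1.0]]
force: [1.2, -6.6, 2.3]
finger_gap: 0.0003
t 7.5 board x,y mm 1.1763431520878977 0.9708679735998658 z 97.69367091089995 yaw err 0.0012310837230901372 tilt [ 0.0045 -0.0068] F along d -6.707584456982352 0.3725014299430922 2.2869411392684507 gap 0.00026613051435679734 q [ 0.5866  0.1259 -0.7389  1.9999  0.1064  1.0474 -0.0793]
knob px 282.47074468085106 172.1409574468085 [262 151  35  35 376] bookend y 43.89646102281444
```

View pics/w4.png

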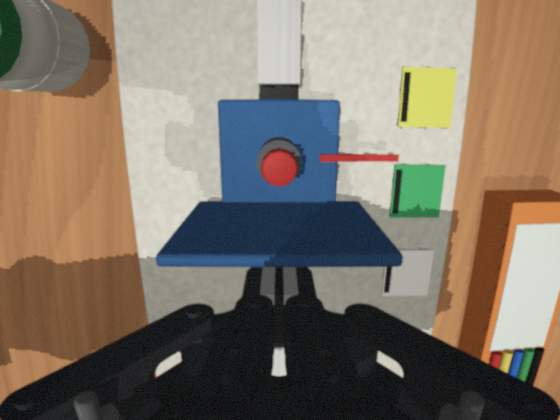

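The pointer (row 158) sits between the green (190) and yellow (97) tags, about 35 mm to go. I'll approach to within 6 mm, then creep.

```bash
python3 -m inch '[[[0,0,-5,0,0,0,0],[0,0,-10,0,0,0,0],[0,0,-15,0,0,0,0],[0,0,-20,0,0,0,0],[0,0,-24,0,0,0,0],[0,0,-27,0,0,0,0],[0,0,-29,0,0,0,0],[0,0,-29,0,0,0,0]]]';python3 k.py w5
```

```text
clock: 8.55
eef_pos: [0.4765, 0.0584, 0.0976]
tool_rot: [[0.992, 0.122, 0.004], [0.122, -0.992, -0.006], [0.004, 0.006, -1.0]]
force: [0.9, -1.9, 1.8]
finger_gap: 0.0002
t 8.55 board x,y mm 1.1752403790983936 31.164385930353056 z 97.64119264009443 yaw err 0.0019292640489955853 tilt [ 0.0045 -0.0057] F along d -1.9739410513248818 0.6243861665621758 1.7507973582539864 gap 0.0002130422272112984 q [ 0.5483  0.1272 -0.7638  2.0011  0.109   1.0478 -0.1431]
knob px 283.9506578947368 173.42434210526315 [263 151  34  35 304] bookend y 73.49707242408263
```

```bash
for i in 1; do python3 -m inch '[[[0,0,-1,0,0,0,0],[0,0,-2,0,0,0,0],[0,0,-2,0,0,0,0]]]'; done; python3 k.py w6
```

```text
clock: 8.98
eef_pos: [0.4757, 0.0614, 0.0973]
tool_rot: [[0.992, 0.123, 0.004], [0.123, -0.992, -0.004], [0.003, 0.005, -1.0]]
force: [0.5, 0.0, 0.1]
finger_gap: -0.0
t 8.975 board x,y mm 0.8104975671421503 34.29612649114388 z 97.3448621169128 yaw err 0.0027089281614662425 tilt [ 0.0037 -0.0044] F along d -0.02249322221770289 0.5238921920097938 0.09820032985679661 gap -7.5698062990985955e-06 q [ 0.5451  0.1277 -0.7664  2.0016  0.108   1.0477 -0.1475]
knob px 284.57142857142856 171.88372093023256 [264 150  33  35 301] bookend y 77.44604784152885
```

The push force dropped to zero, which suggests a click. I'll check the knob height from depth against the earlier frames.

```bash
cat > kd.py <<'E'
import sys
from st import *
for n in sys.argv[1:]:
    a=load(n);im=a['color'].astype(int);m=((im[...,0]>140)&(im[...,1]<60)&(im[...,2]<70)).astype(np.uint8)
    m[:,310:]=0;m[:,:250]=0;k,l,s,ce=cv2.connectedComponentsWithStats(m);i=1+s[1:,4].argmax()
    vs,us=np.nonzero(cv2.erode((l==i).astype(np.uint8),np.ones((3,3))))
    z=[pt(a,u,v) for u,v in zip(us,vs)];z=np.array(z)
    us2,vs2=np.meshgrid(range(235,325,6),range(115,130,4));f=np.array([pt(a,u,v)[2] for u,v in zip(us2.ravel(),vs2.ravel())])
    print(n,'knob z',np.median(z[:,2])*1e3,'foot z',np.median(f)*1e3,'diff',(np.median(z[:,2])-np.median(f))*1e3)
E
python3 kd.py w2 w3 w4 w5 w6
```

```text
w2 knob z 74.52996309803288 foot z 35.923939012881625 diff 38.60602408515125
w3 knob z 74.57149290954501 foot z 35.92821294186444 diff 38.64327996768058
w4 knob z 74.40484293400715 foot z 35.915384002676475 diff 38.48945893133067
w5 knob z 74.01262639010228 foot z 36.036907750154434 diff 37.97571863994785
w6 knob z 72.46910274549904 foot z 35.974612380298325 diff 36.49449036520072
```

The knob dropped about 2.1 mm, so the pin is in. I'll back straight off, lift, and check again.

```bash
python3 -m inch '[[[0,0,3,0,0,0,0],[0,0,8,0,0,0,0],[0,0,16,0,0,0,0],[0,0,24,0,0,0,0],[0,0,30,0,0,0,0],[0,0,30,0,0,0,0]]]';python3 k.py w7; python3 kd.py w7; python3 -c "
import cv2;i=cv2.imread('pics/w7.png')[0:300,150:500];cv2.imwrite('pics/w7c.png',cv2.resize(i,None,fx=2,fy=2,interpolation=2))"
```

```text
clock: 9.78
eef_pos: [0.4794, 0.0309, 0.0974]
tool_rot: [[0.993, 0.122, 0.004], [0.122, -0.993, -0.005], [0.003, 0.005, -1.0]]
force: [0.4, -0.6, -0.5]
finger_gap: 0.0
t 9.775 board x,y mm 0.8169335117503187 3.5045273263310577 z 97.43521219075336 yaw err 0.0014695757347225197 tilt [ 0.0035 -0.0046] F along d -0.599705488251889 0.3296274080177965 -0.48580181825045743 gap 1.629084277513564e-05 q [ 0.585   0.126  -0.7409  2.0005  0.104   1.0474 -0.0815]
knob px 286.4 107.83783783783784 [263  84  35  37 185] bookend y 76.07949016780428
w7 knob z 72.20335849349644 foot z 36.048955972407384 diff 36.15440252108905
```

View pics/w7c.png

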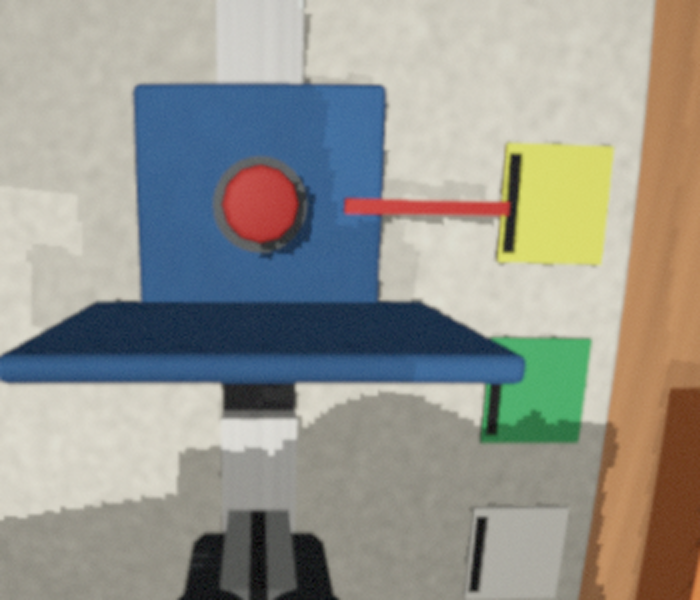

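The pointer (row 208) lines up with the yellow tag's centre (row 204), and the knob is about 2.4 mm lower than when riding. I'll lift clear and take a last look from above.

```bash
python3 -m inch '[[[0,0,10,-30,0,0,0],[0,0,20,-65,0,0,0],[0,0,30,-100,0,0,0],[0,0,40,-130,0,0,0],[0,0,40,-130,0,0,0],[0,0,40,-130,0,0,0]]]';python3 -c "
from st import *
st();shot('top','top1');shot('scene','scene1')
a=cv2.imread('pics/top1.png')[150:360,120:460];b=cv2.imread('pics/scene1.png')[140:290,140:420]
a=cv2.resize(a,(480,296));b=cv2.resize(b,(480,257));cv2.imwrite('pics/end.png',np.vstack([a,b]))"
```

```text
clock: 10.58
eef_pos: [0.4834, -0.0073, 0.2269]
tool_rot: [[0.992, 0.123, 0.003], [0.123, -0.992, -0.004], [0.002, 0.004, -1.0]]
force: [-0.8, -0.2, 1.0]
finger_gap: -0.0
t 10.575 board x,y mm 0.13814506102623766 -34.823411243952194 z 226.94716205152156 yaw err 0.002670972809776462 tilt [ 0.0026 -0.0042] F along d -0.12280799569631012 -0.79139587548234 1.0312656080262426 gap -3.548357476363763e-05 q [ 0.6687 -0.0115 -0.6991  1.8367 -0.0032  1.3112  0.094 ]
```

View pics/end.png

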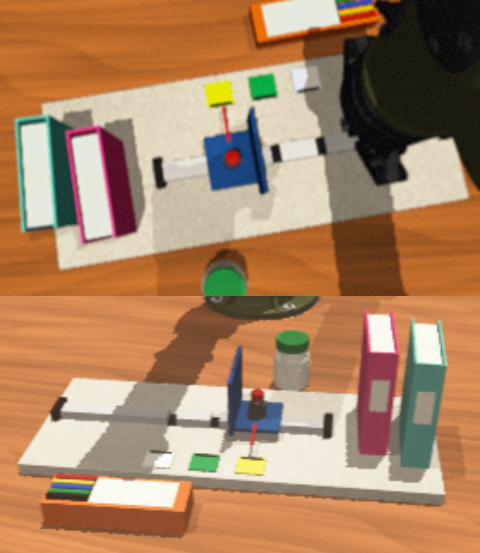

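The bookend stands at the yellow tag with its pointer on it, everything else is where it stood, and the arm is clear.

```bash
python3 -c "
from workcell import robot
print(robot.finish_job())"
```

```text
the job is handed in; nothing more can be done
None
```

The blue bookend is in the notch beside the yellow tag (board y = +80 mm), and I have handed the job in. I pushed it with the shut fingertips past the white and green notches, crept the last few millimetres until it clicked, then backed off and lifted clear at about 10.6 s.

**Last checks:**
- **Click:** The push force fell to about zero at the notch. The knob sits about 2.4 mm lower over the foot than when it was riding on the rail. The full drop should be about 2.4 to 3 mm, so this is at the low end.
- **Position:** In the close view the pointer lines up with the centre of the yellow tag.
- **Other objects:** By eye, the last top and scene pictures show the binders, glue jar and pencil box where they started. I did not measure them.

**Disagreements:**
- The knob-based position read 76–77 mm instead of 80 mm. I put this down to calibration, the knob's shading and the knob sitting lower than that calculation assumes.
- While sliding, the force read 2–7 N, above the stated 0.5–2.5 N. I did not find out why.

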